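# Tug the glaze-tile drawer, free its catch if caught, and hold it open

### The arm

A 6-joint arm with a two-finger parallel gripper is mounted at the origin on a cart in front of the work surface, level with it; the furniture and walls round the work are solid. World frame = base frame: x ahead of the robot, y to its left, z up, the work surface at z = 0. Lengths are in m, angles in rad, forces in N, time in s.
With the tool pointing down it reaches from about 0.35 to 0.775 m from the base axis. Payload 5.5 kg.
Tool frame: the origin (TCP) lies at the very end of the fingers, on their centre line; the grasp point (between the pads) lies 19 mm behind it; z points along the fingers, y is the line along which they close (so a half turn about z gives the same grasp; the last joint's range is limited). The gripper opens to 85 mm and grips with 20 to 120 N. Pads are 22 mm wide; open, the fingers measure 114 mm over their backs; the gripper's body (76 mm by 85 mm) begins 54 mm behind the grasp point. The pads swing forward as they close: fully open they stand 13 mm farther back than shut.
Start: joints at [-1.283, 0.313, 0.046, 1.304, 0, 1.431], TCP at [0.239, -0.523, 0.231] pointing down, gripper open.
Joint ranges: [-2.76, 2.76], [-0.86, 1.69], [-1.03, 1.26], [-2.2, 2.34], [-1.47, 1.5], [-3.14, 3.14]. Speed limits (rad/s): [2.57, 2.57, 3.14, 3.14, 3.14, 3.14].

### API

Orientations are given as a unit quaternion [w, x, y, z].
In Python, from workcell import env, imaging, ticket gives the robot as it stands. The module is installed in compiled form; this text tells all that it offers.
- The arm moves only by the tool apply_moves, never from a script. Its argument "rows" is a list of rows, each an object with "xyz": the shift along the tool's x, y, z in mm, a list of three; "turn": the turn, a rotation vector about the tool's x, y, z in rad, a list of three; "grip": the opening, from 0 (shut) to 1 (fully open). A call has 1 to 12 rows; each row is the pose to reach, as a shift and turn from the pose commanded when the call began, along the tool's axes at that moment; what a row does not reach only later rows make up. A row lasts 1/12 s, in which the tool goes at most 41.7 mm and 7.16 degrees, less where a joint would pass 70% of its speed; a pose out of reach is approached as far as the arm can. A call with a gripper value outside its range is refused whole. The fingers move at their own pace and stop on an object; "force" is the grip in N (left out, the last holds). Time passes only in rows, so rows that repeat a pose let the fingers close. It gives the time, the measured TCP pose, the force, the opening and the grip force at its end, in the units of the state.
- env.get_state(): the state, without advancing time (a new reading comes with each control period).
- imaging.read_camera(name): name is "scene" or "top" or "wrist"; returns a dict with "color" (420x560x3 uint8, blue, green, red), "z_map" (420x560 float32, m along the optical axis (not along the pixel's ray), 0 where there is no reading), "camera_matrix" (3x3 intrinsics, pixels), "view" (4x4, takes a point from world to camera coordinates). Camera axes: x right, y down, z forward; pixel columns grow to the right and rows downward; lengths in m; the calibration is good to about 2 mm. A picture is of the moment at which its call begins.
- ticket.hand_in(): hands the job in; it is judged then, once.
The state is a dict: "clock": time; "joint_pos": joint angles; "qvel": joint speeds; "tau": joint torques, N m; "tcp_pos": TCP position; "orientation": TCP orientation; "wrist_force": force on the tool from outside, world axes, zero at the start; "ft_torque": the same for the moment, N m; "finger_gap": finger opening in m; "grip_force": force on a finger pad.
Only numpy, scipy, OpenCV 4.12 (cv2) and the standard library are available. Lean on these libraries where they do the work, as an engineer would, in place of code of your own. Each camera call takes 0.05 s, during which the arm holds its last target. There are 200 camera calls.

### The job

Tug the pull of the little wooden chest's sprung drawer, before touching the slide on top, to learn whether its hidden catch is holding it. If it is caught, ease off and push the steel thumb slide on the chest's top fully across to free it. Then draw the drawer out until the dark line on its sides stands at the chest's front edge and finish holding it there by the pull, for the spring would shut it; leave the things lying round about alone.

Things in the scene. Friction and masses are not known exactly. Their poses are not given: they have to be found in the camera images.
- chest: fixed light-wood chest, 160 (x) x 140 (y) x 90 mm high, standing on the table; origin under its centre, z up. Its -x side is the front with the one drawer, which opens along the chest's own -x; the front edge of the carcase is at x = -80 mm. The catch that may hold the drawer is inside the chest and cannot be seen.
- drawer (a joint): how far the drawer is out, m: 0 shut, 0.095 at its end stop. A spring draws it shut, 2 N when shut, 5.5 N at the stop. If caught, it comes out freely for 10 mm and then stops dead; if not, it keeps coming. A tug counts once the drawer is pulled out more than 7 mm by the pull with the slide still where it stood at the start.
- drawer_line (a point): the dark line, 2.5 mm wide, across both side walls of the drawer (rims 58 mm above the table): this point is midway between the walls at rim height. It stands 70 mm behind the chest's front edge when the drawer is shut and exactly at that edge when it is 0.070 m out; 10 mm either way will do.
- pull_grip (a point): middle of the steel bow pull on the drawer's front, on the bar's centre line: a round bar 10 mm thick, 80 mm long along the chest's y, 66 mm above the table, 41 mm in front of the drawer's face (36 mm clear gap), on posts at its ends; 133 mm in front of the chest's origin when shut, moves out with the drawer; axes as the chest's
- slide (a joint): position of the thumb slide, m: 0 at the start (towards the chest's -y), 0.030 fully across; moves along the chest's +y, 1.5 N of friction, stays where it is left. Moving it fully across (at least 0.024) throws the catch off for good. It works best with no pull on the drawer.
- slide_top (a point): centre of the top of the thumb slide's steel finger block, 14 (chest x) x 12 (chest y) mm and 22 mm tall above its foot, top 119 mm above the table, on the chest's top (90 mm; the slide's foot and plate reach 97 mm); at the start 35 mm behind and 15 mm to the -y side of the chest's centre; axes as the chest's
- the_tape_roll: masking tape roll lying flat, 104 mm wide, 24 high, bystander; origin under its centre
- the_cup_small: pale cup, 71 mm wide, 84 high, bystander; origin under its centre
- the_kidney: red kidney-shaped scraper, 44 x 90 x 6 mm, bystander; origin under its centre
- the_glaze_jar_1: small glaze jar with lid, 43 mm wide, 45 high, bystander; origin under its centre
- the_brush_3: paint brush 183 mm long, bystander; origin under its centre
- the_eraser: eraser in a sleeve, 22 x 52 x 12 mm, bystander; origin under its centre
- drawer_tile_0: glazed test tile lying in the drawer, 50 x 50 x 9 mm, rides with it, may stay as it is; origin under its centre
- drawer_tile_1: glazed test tile lying in the drawer, 50 x 50 x 9 mm, rides with it, may stay as it is; origin under its centre

How it is judged:
By the outcome, as a careful person would: the job done as asked, in the order asked, and still so for the second after the job is handed in, while the arm keeps its last pose, push and grip.
It also fails if it takes over 51 s, if anything falls off the work surface, if the arm or the gripper's body presses on something with over 40 N, if the wrist force passes 120 N, or if a joint passes its speed limit or range.

## Working session

There is one attempt and no reset: what is moved stays moved. The work goes in short steps, Python scripts to look and compute and a tool call to move; the robot and the scene stay as the last step left them, time stands still between calls to the robot, and variables do not carry over. Pictures are saved under pics/ and viewed, at most 10 in all, crops included, and the job is handed in when it is done.

Besides the shell and the picture viewer there is one more tool, called after ">>>" in YAML: its name, and indented under it one key for each argument. apply_moves: Moves the arm, as the interface text tells. Its arguments: {"type":"object","properties":{"rows":{"type":"array"},"force":{"type":"number"}},"required":["rows"]}

```bash
mkdir -p pics; python3 - <<'E'
from workcell import env, imaging
import cv2,numpy as np
for n in("scene","top"):
    d=imaging.read_camera(n); cv2.imwrite(f"pics/{n}0.png",d["color"]); np.savez(f"{n}0.npz",**d)
    print(n,d["camera_matrix"].tolist(),d["view"].round(4).tolist())
print(env.get_state())
E
```

```text
scene [[479.95920173524684, 0.0, 275.59691448925287], [0.0, 479.95920173524684, 207.8922690448668], [0.0, 0.0, 1.0]] [[-0.4993, -0.8662, 0.0191, 0.2879], [-0.4314, 0.2294, -0.8725, 0.2887], [0.7514, -0.4439, -0.4882, 0.7651], [0.0, 0.0, 0.0, 1.0]]
top [[406.8673511391915, 0.0, 282.5138931251063], [0.0, 406.8673511391915, 207.58357136379843], [0.0, 0.0, 1.0]] [[0.026, -0.9997, -0.0004, 0.0], [-0.9994, -0.026, -0.0232, 0.5281], [0.0232, 0.001, -0.9997, 1.0815], [0.0, 0.0, 0.0, 1.0]]
{'clock': 0.1, 'joint_pos': array([-1.28260956e+00,  3.13921896e-01,  4.50824681e-02,  1.30358150e+00,
       -3.64977924e-06,  1.43119431e+00]), 'qvel': array([ 0.00168696, -0.00289702,  0.00428695,  0.00173056, -0.00086352,
        0.00121569]), 'tau': array([ 2.39862937e-03, -4.81727529e+01,  2.99242991e+01,  1.27958343e-02,
       -1.64821968e-04,  3.26562414e-06]), 'tcp_pos': array([ 0.23840385, -0.52275129,  0.23049583]), 'orientation': array([-8.09922290e-04,  9.77211353e-01,  2.12267074e-01, -6.21119340e-05]), 'wrist_force': array([-0.46792855,  0.45843631,  0.75564053]), 'ft_torque': array([ 0.01109075, -0.02229096, -0.03140943]), 'grip_force': 0.0, 'finger_gap': 0.08538908998264938}
```

View pics/scene0.png

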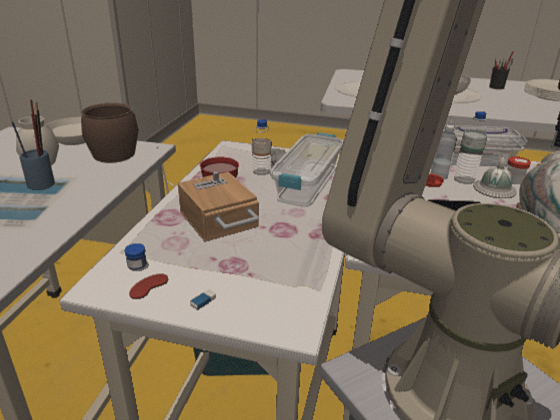

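View pics/top0.png

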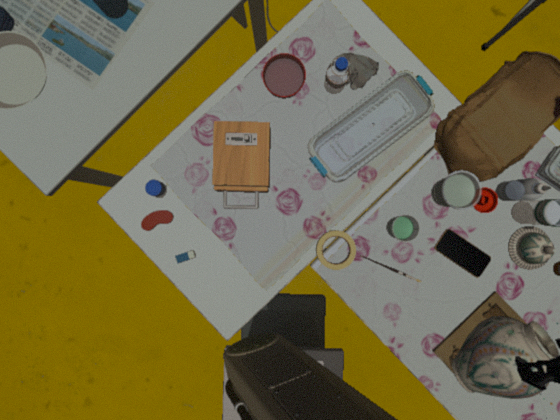

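The scene view shows the chest at about (218,207) with its pull at (238,218). In the top view the chest top is at about (242,156), the pull bar at (241,207) and the slide at (241,139). The front faces the robot, with the jar, scraper and eraser to its left.

```bash
cat > h.py <<'E'
import numpy as np, cv2
def cloud(d):
    K=d["camera_matrix"];V=d["view"];z=d["z_map"];v,u=np.indices(z.shape)
    c=np.stack([(u-K[0,2])/K[0,0]*z,(v-K[1,2])/K[1,1]*z,z],-1)
    return (c-V[:3,3])@V[:3,:3]
def ray(d,u,v,h):
    K=d["camera_matrix"];V=d["view"];R=V[:3,:3]
    o=-R.T@V[:3,3];r=R.T@np.array([(u-K[0,2])/K[0,0],(v-K[1,2])/K[1,1],1])
    return o+r*(h-o[2])/r[2]
E
python3 - <<'E'
from h import *
d=dict(np.load("top0.npz"));P=cloud(d)
roi=np.zeros(P.shape[:2],bool);roi[100:220,195:285]=1
m=roi&(P[...,2]>.08)&(P[...,2]<.105)
r=cv2.minAreaRect(np.argwhere(m)[:,::-1].astype(np.float32));print(r,P[m][:,2].mean())
for c in cv2.boxPoints(r): print(c,ray(d,*c,.09))
q=P[m];r2=cv2.minAreaRect(q[:,:2].astype(np.float32));print("cloud rect",r2)
b=roi&(P[...,2]>.05)&(P[...,2]<.075);b[:193]=0
print("pull",b.sum(),P[b].min(0),P[b].max(0),P[b].mean(0)); print(np.argwhere(b)[:,0].min(),np.argwhere(b)[:,0].max())
for row in range(190,212,1): print(row,int(P[row,241,2]*1000),d["color"][row,241],end=";")
s=roi&(P[...,2]>.108)&(P[...,2]<.13);print("slide",s.sum(),P[s].mean(0))
im=cv2.resize(d["color"][110:220,190:290],None,fx=5,fy=5,interpolation=cv2.INTER_CUBIC);cv2.imwrite("pics/c.png",im)
E
```

```text
((240.5, 155.5), (69.0, 57.0), 90.0) 0.08927551520421813
[212. 121.] [0.73608895 0.19403651 0.09      ]
[269. 121.] [0.7397568 0.0527525 0.09     ]
[269. 190.] [0.56852547 0.04816063 0.09      ]
[212. 190.] [0.56486349 0.1888878  0.09      ]
cloud rect ((0.6529155373573303, 0.12114746868610382), (0.17189233005046844, 0.14108487963676453), 1.2765203714370728)
pull 237 [0.5216312  0.07547651 0.06287827] [0.56164456 0.16476676 0.07441319] [0.53460295 0.11984627 0.06958742]
193 208
190 80 [ 45  75 104];191 57 [60 65 74];192 -3 [118 121 118];193 0 [137 138 141];194 0 [129 129 131];195 0 [134 134 133];196 0 [135 136 136];197 0 [133 133 135];198 -2 [127 127 128];199 -1 [130 136 133];200 3 [136 135 134];201 -1 [132 134 133];202 -3 [134 138 136];203 1 [133 135 133];204 3 [129 132 131];205 69 [105 105 110];206 71 [110 115 117];207 71 [103 108 113];208 70 [ 99 103 105];209 0 [125 127 122];210 0 [133 135 131];211 -2 [133 137 132];slide 32 [0.69349469 0.10625872 0.11655035]
```

View pics/c.png

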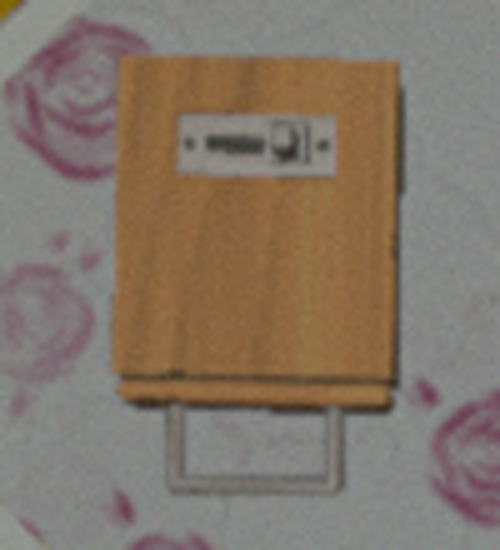

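The crop shows the slide block at about (285,140), on the right (-y) side, and the bar running y≈485 from x=175 to 340. The measured geometry agrees with the data: origin (0.659, 0.121), yaw about 1.4°, pull (0.526, 0.118), slide (0.694, 0.106).

```bash
cat >> h.py <<'E'
from scipy.spatial.transform import Rotation as Rn
O=np.array([.659,.121,0]);YAW=np.radians(1.4)
RC=Rn.from_euler('z',YAW)
def goto(s,chest,what=""):  # tool delta to chest-frame point (m), tool y along chest +x, z down
    R=Rn.from_quat(np.roll(s["orientation"],-1))
    T=Rn.from_matrix(RC.as_matrix()@np.array([[0,1,0],[1,0,0],[0,0,-1.]]))
    w=O+RC.apply(chest)
    print(what,"xyz",(R.inv().apply(w-s["tcp_pos"])*1000).round(1),"turn",(R.inv()*T).as_rotvec().round(3))
E
python3 -c "
from h import *;from workcell import env
goto(env.get_state(),[-.133,0,.15])"
```

```text
xyz [ 527.4 -463.3   81.4] turn [-1.000e-03 -1.000e-03 -1.167e+00]
```

>>> apply_moves:
  rows:
    - {"xyz": [527,-463,60],"turn": [0,0,-1.167],"grip": 0.5}
    - {"xyz": [527,-463,60],"turn": [0,0,-1.167],"grip": 0.5}
    - {"xyz": [527,-463,60],"turn": [0,0,-1.167],"grip": 0.5}
    - {"xyz": [527,-463,60],"turn": [0,0,-1.167],"grip": 0.5}
    - {"xyz": [527,-463,60],"turn": [0,0,-1.167],"grip": 0.5}
    - {"xyz": [527,-463,60],"turn": [0,0,-1.167],"grip": 0.5}
    - {"xyz": [527,-463,60],"turn": [0,0,-1.167],"grip": 0.5}
    - {"xyz": [527,-463,60],"turn": [0,0,-1.167],"grip": 0.5}
    - {"xyz": [527,-463,60],"turn": [0,0,-1.167],"grip": 0.5}
    - {"xyz": [527,-463,60],"turn": [0,0,-1.167],"grip": 0.5}
    - {"xyz": [527,-463,60],"turn": [0,0,-1.167],"grip": 0.5}
    - {"xyz": [527,-463,60],"turn": [0,0,-1.167],"grip": 0.5}

```text
clock: 1.1
tcp_pos: [0.4428, -0.0667, 0.1884]
orientation: [0.0, 0.699, 0.716, -0.0]
wrist_force: [0.7, 0.4, 0.4]
finger_gap: 0.0427
grip_force: 0.0
```

```bash
python3 -c "
from h import *;from workcell import env
s=env.get_state();print(s['clock'],s['tcp_pos'],s['joint_pos'],s['finger_gap']);goto(s,[-.133,0,.15])"
```

```text
1.1 [ 0.44281523 -0.06667912  0.18843472] [-3.28975996e-01  8.74952896e-02 -3.43546308e-01  1.13969023e+00
 -1.37326845e-04  1.21777301e+00] 0.04267648841621705
 xyz [182.4  87.6  38.4] turn [ 0.  0. -0.]
```

>>> apply_moves:
  rows:
    - {"xyz": [182,88,40],"turn": [0,0,0],"grip": 0.5}
    - {"xyz": [182,88,40],"turn": [0,0,0],"grip": 0.5}
    - {"xyz": [182,88,40],"turn": [0,0,0],"grip": 0.5}
    - {"xyz": [182,88,40],"turn": [0,0,0],"grip": 0.5}
    - {"xyz": [182,88,40],"turn": [0,0,0],"grip": 0.5}
    - {"xyz": [182,88,40],"turn": [0,0,0],"grip": 0.5}
    - {"xyz": [182,88,40],"turn": [0,0,0],"grip": 0.5}
    - {"xyz": [182,88,40],"turn": [0,0,0],"grip": 0.5}

```text
clock: 1.77
tcp_pos: [0.5256, 0.1153, 0.1481]
orientation: [-0.0, 0.698, 0.716, -0.001]
wrist_force: [0.4, 0.3, 0.8]
finger_gap: 0.0426
grip_force: 0.0
```

```bash
python3 -c "
from h import *;from workcell import env,imaging
d=imaging.read_camera('wrist');np.savez('w1.npz',**d);cv2.imwrite('pics/w1.png',d['color'])
s=env.get_state();print(s['tcp_pos'],s['finger_gap']);goto(s,[-.133,0,.047])
P=cloud(d);m=(P[...,2]>.055)&(P[...,2]<.08)&(P[...,0]<.555)&(P[...,0]>.49)&(abs(P[...,1]-.12)<.03);print(m.sum(),P[m].min(0),P[m].max(0),np.median(P[m],0))"
```

```text
[0.52569223 0.11468462 0.14845536] 0.04261723040957473
 xyz [  3.1   0.5 101.5] turn [-0.001  0.    -0.001]
924 [0.52154443 0.09002043 0.0649551 ] [0.53168426 0.14996397 0.07210529] [0.52650942 0.12177222 0.06935628]
```

View pics/w1.png

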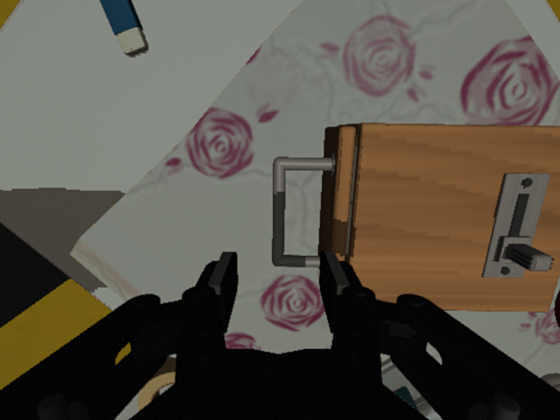

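The wrist view shows the fingers at about (225,270) and (335,270), either side of the bar at column 280. The cloud puts the bar at x≈0.5265, so I can go down.

>>> apply_moves:
  rows:
    - {"xyz": [3,1,30],"turn": [0,0,0],"grip": 0.5}
    - {"xyz": [3,1,60],"turn": [0,0,0],"grip": 0.5}
    - {"xyz": [3,1,85],"turn": [0,0,0],"grip": 0.5}
    - {"xyz": [3,1,101],"turn": [0,0,0],"grip": 0.5}
    - {"xyz": [3,1,101],"turn": [0,0,0],"grip": 0.5}
    - {"xyz": [3,1,101],"turn": [0,0,0],"grip": 0.5}
    - {"xyz": [3,1,101],"turn": [0,0,0],"grip": 0}
    - {"xyz": [3,1,101],"turn": [0,0,0],"grip": 0}
    - {"xyz": [3,1,101],"turn": [0,0,0],"grip": 0}
    - {"xyz": [3,1,101],"turn": [0,0,0],"grip": 0}
    - {"xyz": [3,1,101],"turn": [0,0,0],"grip": 0}
    - {"xyz": [3,1,101],"turn": [0,0,0],"grip": 0}
  force: 50

```text
clock: 2.82
tcp_pos: [0.5255, 0.1179, 0.0492]
orientation: [-0.0, 0.699, 0.715, -0.001]
wrist_force: [-8.1, -0.7, 9.1]
finger_gap: 0.0083
grip_force: 48.8
```

>>> apply_moves:
  rows:
    - {"xyz": [0,-2,0],"turn": [0,0,0],"grip": 0}
    - {"xyz": [0,-4,0],"turn": [0,0,0],"grip": 0}
    - {"xyz": [0,-6,0],"turn": [0,0,0],"grip": 0}
    - {"xyz": [0,-8,0],"turn": [0,0,0],"grip": 0}
    - {"xyz": [0,-9,0],"turn": [0,0,0],"grip": 0}
    - {"xyz": [0,-9,0],"turn": [0,0,0],"grip": 0}

```text
clock: 3.32
tcp_pos: [0.52, 0.1179, 0.0492]
orientation: [0.002, 0.699, 0.715, 0.001]
wrist_force: [1.5, -2.4, 7.0]
finger_gap: 0.0082
grip_force: 49.4
```

>>> apply_moves:
  rows:
    - {"xyz": [0,-1,0],"turn": [0,0,0],"grip": 0}
    - {"xyz": [0,-2,0],"turn": [0,0,0],"grip": 0}
    - {"xyz": [0,-3,0],"turn": [0,0,0],"grip": 0}
    - {"xyz": [0,-4,0],"turn": [0,0,0],"grip": 0}
    - {"xyz": [0,-4,0],"turn": [0,0,0],"grip": 0}

```text
clock: 3.73
tcp_pos: [0.5161, 0.1178, 0.0492]
orientation: [0.002, 0.699, 0.715, 0.001]
wrist_force: [2.7, -2.3, 6.0]
finger_gap: 0.0081
grip_force: 49.4
```

>>> apply_moves:
  rows:
    - {"xyz": [0,-1,0],"turn": [0,0,0],"grip": 0}
    - {"xyz": [0,-2,0],"turn": [0,0,0],"grip": 0}
    - {"xyz": [0,-3,0],"turn": [0,0,0],"grip": 0}
    - {"xyz": [0,-4,0],"turn": [0,0,0],"grip": 0}
    - {"xyz": [0,-4,0],"turn": [0,0,0],"grip": 0}

```text
clock: 4.15
tcp_pos: [0.5153, 0.1178, 0.0493]
orientation: [0.003, 0.699, 0.715, 0.003]
wrist_force: [11.4, -1.8, -1.3]
finger_gap: 0.0082
grip_force: 48.8
```

It stopped dead at about 10 mm and the force rose from 2.7 N to 11.4 N, so it is caught. I'll ease off, release and lift.

>>> apply_moves:
  rows:
    - {"xyz": [0,6,0],"turn": [0,0,0],"grip": 0}
    - {"xyz": [0,12,0],"turn": [0,0,0],"grip": 0}
    - {"xyz": [0,16,0],"turn": [0,0,0],"grip": 0}
    - {"xyz": [0,16,0],"turn": [0,0,0],"grip": 0}
    - {"xyz": [0,16,0],"turn": [0,0,0],"grip": 0.5}
    - {"xyz": [0,16,0],"turn": [0,0,0],"grip": 0.5}
    - {"xyz": [0,16,0],"turn": [0,0,0],"grip": 0.5}
    - {"xyz": [0,16,0],"turn": [0,0,0],"grip": 0.5}
    - {"xyz": [0,16,-35],"turn": [0,0,0],"grip": 0.5}
    - {"xyz": [0,16,-70],"turn": [0,0,0],"grip": 0.5}
    - {"xyz": [0,16,-100],"turn": [0,0,0],"grip": 0.3}
    - {"xyz": [0,16,-100],"turn": [0,0,0],"grip": 0}

```text
clock: 5.15
tcp_pos: [0.5298, 0.1188, 0.1537]
orientation: [0.003, 0.698, 0.716, 0.004]
wrist_force: [0.1, -0.5, 1.1]
finger_gap: 0.0195
grip_force: 0.0
```

```bash
python3 -c "
from h import *;from workcell import env,imaging
d=imaging.read_camera('wrist');P=cloud(d)
m=(P[...,2]>.11)&(P[...,2]<.125)&(P[...,0]<.73)&(P[...,0]>.66)&(P[...,1]<.16)&(P[...,1]>.07);print('slide',m.sum(),P[m].min(0),P[m].max(0),np.median(P[m],0))
m=(P[...,2]>.055)&(P[...,2]<.08)&(P[...,0]<.555)&(P[...,0]>.48)&(abs(P[...,1]-.12)<.03);print('bar',m.sum(),np.median(P[m],0))
s=env.get_state();print(s['tcp_pos'],s['finger_gap']);goto(s,[.035,-.046,.15]);goto(s,[.035,-.046,.105])"
```

```text
slide 502 [0.6863114  0.10056754 0.11005399] [0.70221826 0.1123517  0.11972539] [0.69135617 0.10747781 0.11707038]
bar 878 [0.5265575  0.12030538 0.06944324]
[0.52867279 0.11864493 0.15101572] 0.011992729312519827
 xyz [-46.8 165.3   2.1] turn [ 0.007 -0.    -0.   ]
 xyz [-46.8 165.   47.1] turn [ 0.007 -0.    -0.   ]
```

>>> apply_moves:
  rows:
    - {"xyz": [-12,40,0],"turn": [0,0,0],"grip": 0}
    - {"xyz": [-24,80,0],"turn": [0,0,0],"grip": 0}
    - {"xyz": [-36,120,0],"turn": [0,0,0],"grip": 0}
    - {"xyz": [-47,155,0],"turn": [0,0,0],"grip": 0}
    - {"xyz": [-47,165,0],"turn": [0,0,0],"grip": 0}
    - {"xyz": [-47,165,0],"turn": [0,0,0],"grip": 0}
    - {"xyz": [-47,165,25],"turn": [0,0,0],"grip": 0}
    - {"xyz": [-47,165,40],"turn": [0,0,0],"grip": 0}
    - {"xyz": [-47,165,46],"turn": [0,0,0],"grip": 0}
    - {"xyz": [-47,165,46],"turn": [0,0,0],"grip": 0}

```text
clock: 6.03
tcp_pos: [0.6893, 0.0757, 0.0986]
orientation: [-0.002, 0.698, 0.716, -0.002]
wrist_force: [-0.5, -0.5, 1.0]
finger_gap: 0.0003
grip_force: 0.0
```

```bash
python3 -c "
from h import *;from workcell import env
s=env.get_state();print(s['tcp_pos']);goto(s,[.035,0,.105])"
```

```text
[0.68931105 0.07568562 0.09862346]
 xyz [46.   5.8 -6.4] turn [-0.006 -0.     0.   ]
```

>>> apply_moves:
  rows:
    - {"xyz": [0,5,-6],"turn": [0,0,0],"grip": 0}
    - {"xyz": [5,5,-6],"turn": [0,0,0],"grip": 0}
    - {"xyz": [10,5,-6],"turn": [0,0,0],"grip": 0}
    - {"xyz": [15,5,-6],"turn": [0,0,0],"grip": 0}
    - {"xyz": [20,5,-6],"turn": [0,0,0],"grip": 0}
    - {"xyz": [25,5,-6],"turn": [0,0,0],"grip": 0}
    - {"xyz": [30,5,-6],"turn": [0,0,0],"grip": 0}
    - {"xyz": [35,5,-6],"turn": [0,0,0],"grip": 0}
    - {"xyz": [39,5,-6],"turn": [0,0,0],"grip": 0}
    - {"xyz": [42,5,-6],"turn": [0,0,0],"grip": 0}
    - {"xyz": [44,5,-6],"turn": [0,0,0],"grip": 0}
    - {"xyz": [44,5,-6],"turn": [0,0,0],"grip": 0}

```text
clock: 7.03
tcp_pos: [0.6962, 0.1195, 0.1076]
orientation: [0.0, 0.698, 0.716, -0.0]
wrist_force: [1.3, -1.2, 0.6]
finger_gap: -0.0
grip_force: 0.7
```

>>> apply_moves:
  rows:
    - {"xyz": [1,0,0],"turn": [0,0,0],"grip": 0}
    - {"xyz": [2,0,0],"turn": [0,0,0],"grip": 0}
    - {"xyz": [3,0,0],"turn": [0,0,0],"grip": 0}
    - {"xyz": [4,0,0],"turn": [0,0,0],"grip": 0}
    - {"xyz": [4,0,0],"turn": [0,0,0],"grip": 0}

```text
clock: 7.45
tcp_pos: [0.6962, 0.12, 0.1076]
orientation: [0.002, 0.699, 0.715, -0.002]
wrist_force: [0.2, -11.6, 1.7]
finger_gap: 0.0003
grip_force: 5.5
```

The slide is at its end stop: the force jumped to 11.6 N with almost no motion. I'll back off, lift and look.

>>> apply_moves:
  rows:
    - {"xyz": [-8,0,0],"turn": [0,0,0],"grip": 0}
    - {"xyz": [-8,0,-20],"turn": [0,0,0],"grip": 0}
    - {"xyz": [-8,0,-45],"turn": [0,0,0],"grip": 0}
    - {"xyz": [-8,-40,-45],"turn": [0,0,0],"grip": 0.2}
    - {"xyz": [-6,-80,-45],"turn": [0,0,0],"grip": 0.5}
    - {"xyz": [-4,-120,-45],"turn": [0,0,0],"grip": 0.5}
    - {"xyz": [-2,-150,-45],"turn": [0,0,0],"grip": 0.5}
    - {"xyz": [-2,-168,-45],"turn": [0,0,0],"grip": 0.5}
    - {"xyz": [-2,-168,-45],"turn": [0,0,0],"grip": 0.5}
    - {"xyz": [-2,-168,-45],"turn": [0,0,0],"grip": 0.5}

```text
clock: 8.28
tcp_pos: [0.5275, 0.1178, 0.153]
orientation: [-0.0, 0.698, 0.716, 0.001]
wrist_force: [0.6, 1.3, -0.4]
finger_gap: 0.043
grip_force: 0.0
```

```bash
python3 -c "
from h import *;from workcell import env,imaging
d=imaging.read_camera('wrist');P=cloud(d);cv2.imwrite('pics/w2.png',d['color'])
m=(P[...,2]>.11)&(P[...,2]<.125)&(P[...,0]<.73)&(P[...,0]>.66)&(P[...,1]<.17)&(P[...,1]>.07);print('slide',m.sum(),P[m].min(0),P[m].max(0),np.median(P[m],0))
m=(P[...,2]>.055)&(P[...,2]<.08)&(P[...,0]<.555)&(P[...,0]>.48)&(abs(P[...,1]-.12)<.03);print('bar',m.sum(),np.median(P[m],0))
s=env.get_state();print(s['tcp_pos'],s['finger_gap']);goto(s,[-.133,0,.047])"
```

```text
slide 564 [0.68556739 0.12982965 0.11003189] [0.70172906 0.14224298 0.11981721] [0.69087084 0.13690153 0.11708016]
bar 890 [0.52644548 0.12137982 0.06936276]
[0.52873574 0.11767952 0.15305733] 0.04292053049083553
 xyz [  0.   -2.8 106.1] turn [ 0.001 -0.001 -0.   ]
```

The slide moved 29.5 mm, so it is fully across. Now I'll regrasp the pull.

>>> apply_moves:
  rows:
    - {"xyz": [0,-2,35],"turn": [0,0,0],"grip": 0.5}
    - {"xyz": [0,-2,65],"turn": [0,0,0],"grip": 0.5}
    - {"xyz": [0,-2,92],"turn": [0,0,0],"grip": 0.5}
    - {"xyz": [0,-2,105],"turn": [0,0,0],"grip": 0.5}
    - {"xyz": [0,-2,105],"turn": [0,0,0],"grip": 0.5}
    - {"xyz": [0,-2,105],"turn": [0,0,0],"grip": 0.5}
    - {"xyz": [0,-2,105],"turn": [0,0,0],"grip": 0}
    - {"xyz": [0,-2,105],"turn": [0,0,0],"grip": 0}
    - {"xyz": [0,-2,105],"turn": [0,0,0],"grip": 0}
    - {"xyz": [0,-2,105],"turn": [0,0,0],"grip": 0}
    - {"xyz": [0,-2,105],"turn": [0,0,0],"grip": 0}
    - {"xyz": [0,-2,105],"turn": [0,0,0],"grip": 0}
  force: 60

```text
clock: 9.33
tcp_pos: [0.5255, 0.1173, 0.049]
orientation: [-0.0, 0.699, 0.715, -0.0]
wrist_force: [-4.9, -0.0, 5.2]
finger_gap: 0.0079
grip_force: 58.6
```

>>> apply_moves:
  rows:
    - {"xyz": [0,-4,0],"turn": [0,0,0],"grip": 0}
    - {"xyz": [0,-8,0],"turn": [0,0,0],"grip": 0}
    - {"xyz": [0,-12,0],"turn": [0,0,0],"grip": 0}
    - {"xyz": [0,-16,0],"turn": [0,0,0],"grip": 0}
    - {"xyz": [0,-20,0],"turn": [0,0,0],"grip": 0}
    - {"xyz": [0,-24,0],"turn": [0,0,0],"grip": 0}
    - {"xyz": [0,-24,0],"turn": [0,0,0],"grip": 0}

```text
clock: 9.92
tcp_pos: [0.5028, 0.1171, 0.0489]
orientation: [0.001, 0.698, 0.716, 0.001]
wrist_force: [2.8, 1.8, 7.0]
finger_gap: 0.008
grip_force: 59.5
```

It's free: 22.7 mm out with only the spring force. I'll carry on to 70 mm.

>>> apply_moves:
  rows:
    - {"xyz": [0,-6,0],"turn": [0,0,0],"grip": 0}
    - {"xyz": [0,-12,0],"turn": [0,0,0],"grip": 0}
    - {"xyz": [0,-18,0],"turn": [0,0,0],"grip": 0}
    - {"xyz": [0,-24,0],"turn": [0,0,0],"grip": 0}
    - {"xyz": [0,-30,0],"turn": [0,0,0],"grip": 0}
    - {"xyz": [0,-36,0],"turn": [0,0,0],"grip": 0}
    - {"xyz": [0,-41,0],"turn": [0,0,0],"grip": 0}
    - {"xyz": [0,-45,0],"turn": [0,0,0],"grip": 0}
    - {"xyz": [0,-48,0],"turn": [0,0,0],"grip": 0}
    - {"xyz": [0,-48,0],"turn": [0,0,0],"grip": 0}
    - {"xyz": [0,-48,0],"turn": [0,0,0],"grip": 0}
    - {"xyz": [0,-48,0],"turn": [0,0,0],"grip": 0}

```text
clock: 10.92
tcp_pos: [0.4561, 0.1166, 0.0489]
orientation: [0.001, 0.698, 0.716, 0.002]
wrist_force: [4.0, 4.6, 5.0]
finger_gap: 0.0078
grip_force: 59.4
```

```bash
python3 -c "
from h import *;from workcell import env,imaging
s=env.get_state();print(s['tcp_pos'],s['wrist_force'],s['grip_force'])
w=imaging.read_camera('wrist')['color'];d=imaging.read_camera('top');t=cv2.resize(d['color'][110:250,190:290],None,fx=3,fy=3,interpolation=cv2.INTER_CUBIC)
sc=imaging.read_camera('scene')['color'];
cv2.imwrite('pics/f.png',np.hstack([cv2.resize(w,(480,420)),t[:, :300]]));cv2.imwrite('pics/s.png',cv2.resize(sc[150:280,150:320],None,fx=4,fy=4))"
```

```text
[0.45610865 0.11664314 0.04892026] [4.00025934 4.60307063 4.97220434] 59.41531777381897
```

View pics/f.png

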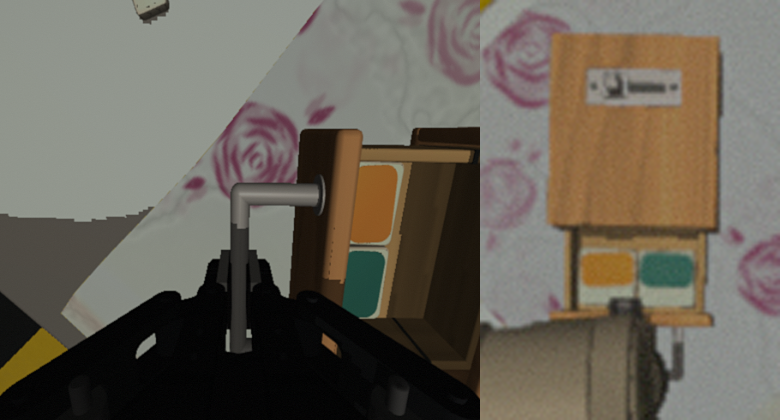

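View pics/s.png

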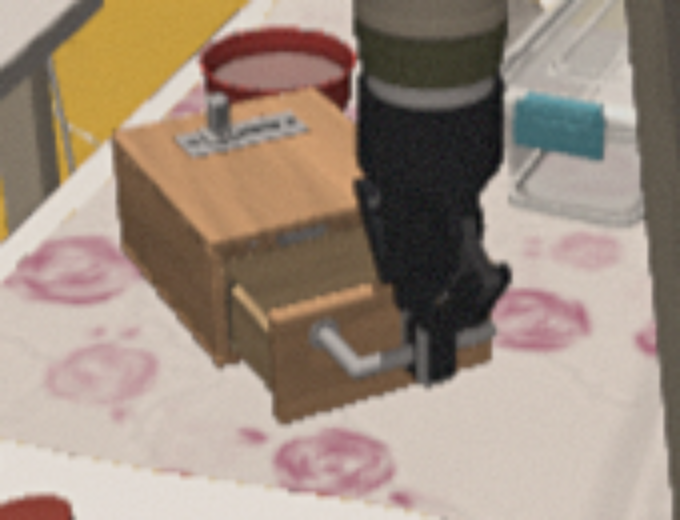

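The wrist crop shows the drawer open, with the dark mark at the end of the visible side wall at about (472,156), where the carcase edge is. The top and scene crops show the slide across, the fingers closed on the bar and the drawer about 69 mm out. The hold is steady, so I'm handing in.

```bash
python3 -c "
from workcell import ticket
print(ticket.hand_in())"
```

```text
the job is handed in; nothing more can be done
None
```

The tug showed the drawer was caught, so I eased off and pushed the slide fully across. I then drew the drawer out about 69 mm, which puts the dark line at the front edge, held it there by the pull, and handed the job in.

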